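# File the make-up palettes upright in the rack

### The arm

A 6-joint arm with a two-finger parallel gripper is mounted at the origin on the work surface. World frame = base frame: x ahead of the robot, y to its left, z up, the work surface at z = 0. Lengths are in m, angles in rad, forces in N, time in s.
With the tool pointing down it reaches from about 0.325 to 0.85 m from the base axis. Payload 15.5 kg.
Tool frame: the origin (TCP) lies between the finger pads; the fingertips stand robot.nose_length ahead of it and the grasp point (between the pads) is the TCP (robot.nose_length is the distance from the TCP to the fingertips, in m); z points along the fingers, y is the line along which they close (so a half turn about z gives the same grasp; the last joint's range is limited). The gripper opens to 91 mm and grips with 3 to 60 N. Pads are 32 mm wide; open, the fingers measure 118 mm over their backs; the gripper's body (76 mm by 178 mm) begins 60 mm behind the grasp point.
Start: joints at [1.119, 0.494, 1.345, -0, 1.302, -0.096], TCP at [0.218, 0.586, 0.233] pointing down, gripper open.
Joint ranges: [-2.91, 2.91], [-0.82, 2.16], [0.22, 2.67], [-1.22, 4.37], [0.12, 2.79], [-3.08, 3.08]. Speed limits (rad/s): [1.89, 1.89, 2.57, 3.01, 3.01, 3.01].

### API

Orientations are given as a rotation vector (axis times angle).
In Python, from cell import read_state, optics, job, robot gives the robot as it stands.
- The arm moves only by the shell command python3 -m jog 'ROWS' [FORCE]. ROWS is JSON, a list of rows, each a list of 5 numbers: the opening, from -1 (shut) to 1 (fully open), then the shift along the tool's x, y, z as a fraction of full scale, then the turn about the tool's z as a fraction of full scale. A call has 1 to 12 rows; each row shifts and turns the commanded pose from where the row before left it, along the tool's axes as they then stand; what a row does not reach is not made up. Full scale, the value 1, is 25 cm for a shift and 360 degrees for a turn. A row lasts 1/12 s, in which the tool goes at most 41.7 mm and 7.16 degrees, less where a joint would pass 70% of its speed; a pose out of reach is approached as far as the arm can. A call with a number of a shift or a turn outside -1 to 1 is refused whole. A call with a gripper value outside its range is refused whole. The fingers move at their own pace and stop on an object; FORCE is the grip in N (left out, the last holds). Time passes only in rows, so rows that do not move let the fingers close. It gives the time, the measured TCP pose, the force, the opening and the grip force at its end, in the units of the state.
- read_state(): the state, without advancing time (a new reading comes with each control period).
- optics.get_image(name): name is "side" or "top" or "wrist"; returns a dict with "pixels" (384x512x3 uint8, blue, green, red), "depth" (384x512 float32, m along the optical axis (not along the pixel's ray), 0 where there is no reading), "fx", "fy", "cx", "cy" (pixels), "k1" (the pictures are not rectified: a ray, as slopes to the right and down, at radius r is drawn at 1 + k1 r^2 times it, then the intrinsics apply), "R" (3x3) and "t" (3): a world point X has camera coordinates R X + t. Camera axes: x right, y down, z forward; pixel columns grow to the right and rows downward; lengths in m; the calibration is good to about 2 mm. A picture is of the moment at which its call begins.
- job.job_done(): hands the job in; it is judged then, once.
The state is a dict: "time": time; "qpos": joint angles; "joint_velocities": joint speeds; "joint_torque": joint torques, N m; "eef_pos": TCP position; "tool_rot": TCP orientation; "contact_force": force on the tool from outside, world axes, zero at the start; "ft_torque": the same for the moment, N m; "grip_width": finger opening in m; "grasp_force": force on a finger pad.
Only numpy, scipy, OpenCV 4.12 (cv2) and the standard library are available. Lean on these libraries where they do the work, as an engineer would, in place of code of your own. Each camera call takes 0.05 s, during which the arm holds its last target. There are 200 camera calls.

### The job

File the red, yellow and blue make-up palettes that lie about on the bench: stand each one upright on a short end in the rack slot marked with its own colour, fully down, centred in the slot and with its lid facing the front of the rack like the grey ones already there. Lower them in rather than dropping them, and leave the grey palettes and everything else on the bench where they are.

Things in the scene. Friction and masses are not known exactly. Their poses are not given: they have to be found in the camera images.
- palette_red: Closed flat make-up palette, red lid on a black tray, 112 x 60 x 16 mm (x, y, z), 0.08 to 0.15 kg, rigid. Starts flat on the table, lid up, x within 1 rad of world x. Origin at the centre of its back (tray) face; +z points out of the lid (lid face at z = 16 mm); x is the long axis, short ends at x = -56 and +56 mm (either may be the bottom). Steel clasp at the -x end, look only.
- palette_yellow: Closed flat make-up palette, yellow lid on a black tray, 112 x 60 x 16 mm (x, y, z), 0.08 to 0.15 kg, rigid. Starts flat on the table, lid up, x within 1 rad of world x. Origin at the centre of its back (tray) face; +z points out of the lid (lid face at z = 16 mm); x is the long axis, short ends at x = -56 and +56 mm (either may be the bottom). Steel clasp at the -x end, look only.
- palette_blue: Closed flat make-up palette, blue lid on a black tray, 112 x 60 x 16 mm (x, y, z), 0.08 to 0.15 kg, rigid. Starts flat on the table, lid up, x within 1 rad of world x. Origin at the centre of its back (tray) face; +z points out of the lid (lid face at z = 16 mm); x is the long axis, short ends at x = -56 and +56 mm (either may be the bottom). Steel clasp at the -x end, look only.
- tag_red: Slot of the red palette, marked by two red tags (21 x 20 x 10 mm high) on the board, 48 mm either side of the slot's middle. Origin at the middle of the slot on its floor (the board's top, 12 mm above the table); z up, y along the slot, x across the slots: +x to the rack's back, -x to its front.
- tag_yellow: Slot of the yellow palette, marked by two yellow tags (21 x 20 x 10 mm high) on the board, 48 mm either side of the slot's middle. Origin at the middle of the slot on its floor (the board's top, 12 mm above the table); z up, y along the slot, x across the slots: +x to the rack's back, -x to its front.
- tag_blue: Slot of the blue palette, marked by two blue tags (21 x 20 x 10 mm high) on the board, 48 mm either side of the slot's middle. Origin at the middle of the slot on its floor (the board's top, 12 mm above the table); z up, y along the slot, x across the slots: +x to the rack's back, -x to its front.
- rack: Fixed rack: wooden board 216 x 122 x 12 mm with seven white wire hoops (wire 8 mm, 30 mm apart, x = -90 to 90 mm, 58 mm wide in y, tops 66 mm above the table) making six slots 22 mm wide, open at the ends and top. Origin on the table under the centre; -x is the front (roughly towards the robot). Three slots have coloured tags, three hold grey palettes.
- rack_front (a point): Point 200 mm in front (-x) of the rack's middle, 50 mm above the table: lids must face its way.
- filed_1: Smaller grey palette with a cream lid, 92 x 52 x 16 mm, already standing on its short end in one of the rack's slots, lid to the front, its top 104 mm above the table. Loose; leave it. Origin at its centre (58 mm above the table), x up, z out of the lid.
- filed_2: Smaller grey palette with a brown lid, 92 x 52 x 16 mm, already standing on its short end in one of the rack's slots, lid to the front, its top 104 mm above the table. Loose; leave it. Origin at its centre (58 mm above the table), x up, z out of the lid.
- filed_3: Smaller grey palette with a dark grey lid, 92 x 52 x 16 mm, already standing on its short end in one of the rack's slots, lid to the front, its top 104 mm above the table. Loose; leave it. Origin at its centre (58 mm above the table), x up, z out of the lid.
- cream_jar: White jar with red cap, 60 mm across, 35 mm high, loose; leave it. Origin under its centre.
- spray_can: Green spray can, 48 mm across, 130 mm high, loose; leave it. Origin under its centre.
- spray_bottle: Pink spray bottle, 42 mm across, 138 mm high, loose; leave it. Origin under its centre.
- brush_pot: Clear pot of brushes, pot 76 mm across, 180 mm high over the brushes, loose; leave it. Origin under its centre.
- comb: Black comb lying flat, 130 x 34 x 4 mm, loose; leave it. Origin under its centre, x along it.

How it is judged:
By the outcome, as a careful person would: the job done as asked, in the order asked, and still so for the second after the job is handed in, with the robot touching nothing.
It also fails if it takes over 72 s, if anything falls off the work surface, if the arm or the gripper's body presses on something with over 40 N, if the wrist force passes 120 N, or if a joint passes its speed limit or range.

## Working session

There is one attempt and no reset: what is moved stays moved. The work goes in short steps, Python scripts to look and compute and a shell command to move; the robot and the scene stay as the last step left them, time stands still between calls to the robot, and variables do not carry over. Pictures are saved under pics/ and viewed, at most 10 in all, crops included, and the job is handed in when it is done.

```bash
ls; mkdir -p pics
cat > h.py <<'E'
import numpy as np, cv2
from cell import read_state, optics, job, robot
def shot(n,save=None):
    im=optics.get_image(n)
    if save: cv2.imwrite('pics/'+save,im['pixels'])
    np.savez('last_'+n,**{k:np.asarray(v) for k,v in im.items()})
    return im
def world(im):
    H,W=im['depth'].shape; K=np.array([[im['fx'],0,im['cx']],[0,im['fy'],im['cy']],[0,0,1]],float)
    v,u=np.mgrid[0:H,0:W]; p=np.stack([u,v],-1).reshape(-1,1,2).astype(float)
    s=cv2.undistortPoints(p,K,np.array([float(im['k1']),0,0,0,0])).reshape(H,W,2)
    d=np.asarray(im['depth'],float); c=np.dstack([s*d[...,None],d])
    X=(c-np.asarray(im['t']))@np.asarray(im['R']); X[d==0]=np.nan
    return X
def state():
    s=read_state(); print({k:np.round(s[k],4).tolist() for k in ('time','eef_pos','tool_rot','contact_force','grip_width','grasp_force')})
    return s
E
python3 - <<'E'
from h import *
s=state(); print(robot.nose_length)
from scipy.spatial.transform import Rotation as R
print(R.from_rotvec(s['tool_rot']).as_matrix().round(3))
a=shot('top')['pixels'];b=shot('side')['pixels']
cv2.imwrite('pics/a.png',a);cv2.imwrite('pics/b.png',b)
im=np.load('last_top.npz');print(im['R'].round(2),im['t'].round(3)); 
im=np.load('last_side.npz');print(im['R'].round(2),im['t'].round(3))
E
```

```text
pics
{'time': 0.0, 'eef_pos': [0.2175, 0.5855, 0.2323], 'tool_rot': [-0.5559, -3.0917, 0.0019], 'contact_force': [0.4217, 0.0763, 0.0143], 'grip_width': 0.0911, 'grasp_force': 0.0}
0.019
[[-0.937  0.348 -0.001]
 [ 0.348  0.937 -0.001]
 [ 0.    -0.001 -1.   ]]
[[ 0.02 -1.    0.01]
 [-0.99 -0.02 -0.12]
 [ 0.12 -0.01 -0.99]] [-0.099  0.551  0.953]
[[-0.99 -0.11  0.02]
 [-0.08  0.62 -0.78]
 [ 0.08 -0.78 -0.62]] [0.554 0.154 1.21 ]
```

View pics/a.png

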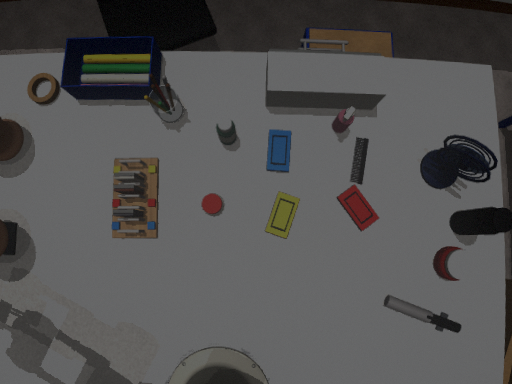

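View pics/b.png

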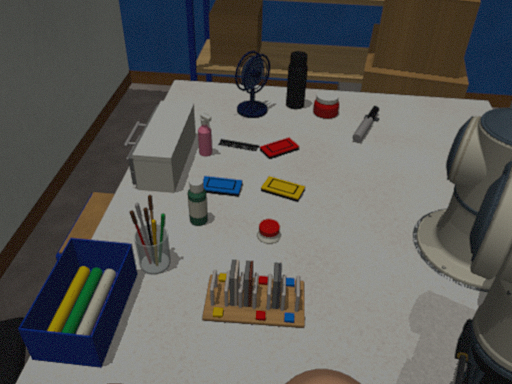

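```bash
cat >> h.py <<'E'
HUE={'red':[(0,8),(172,180)],'yellow':[(22,34)],'blue':[(100,115)]}
def cmask(im,c):
    h=cv2.cvtColor(np.asarray(im['pixels']),cv2.COLOR_BGR2HSV); m=np.zeros(h.shape[:2],bool)
    for lo,hi in HUE[c]: m|=(h[...,0]>=lo)&(h[...,0]<=hi)
    return m&(h[...,1]>120)&(h[...,2]>50)
E
python3 - <<'E'
from h import *
for n in ('top','side'):
    im=np.load(f'last_{n}.npz'); X=world(im)
    print(n,'table z',[np.round(np.nanmedian(X[r:r+10,c:c+10,2]),4) for r,c in ((250,200),(170,330),(200,90))] if n=='top' else '')
    for c in HUE:
        m=cmask(im,c)&(X[...,0]>.2)&(X[...,0]<.85)&(abs(X[...,1])<.62)&(X[...,2]<.08)
        k,l,st,ce=cv2.connectedComponentsWithStats(m.astype(np.uint8))
        for i in range(1,k):
            if st[i,4]<12: continue
            P=X[l==i]; r=cv2.minAreaRect(P[:,:2].astype(np.float32))
            print(c,ce[i].round(),st[i,4],'mean',P.mean(0).round(4),'rect',np.round(r[0],4),np.round(r[1],3),round(r[2],1))
E
```

```text
top table z [np.float64(0.0002), np.float64(0.0009), np.float64(0.0003)]
red [358. 207.] 803 mean [ 0.5077 -0.3616  0.0171] rect [ 0.5077 -0.3623] [0.11 0.06] 36.3
red [212. 203.] 304 mean [0.5093 0.0251 0.0357] rect [0.5095 0.0255] [0.049 0.05 ] 28.1
red [116. 202.] 54 mean [0.5074 0.2817 0.0226] rect [0.507  0.2817] [0.019 0.017] 4.2
red [151. 202.] 59 mean [0.5093 0.1871 0.0223] rect [0.509  0.1891] [0.019 0.023] 2.8
red [445. 261.] 161 mean [ 0.3666 -0.5901  0.045 ] rect [ 0.3628 -0.5963] [0.04  0.085] 85.2
yellow [152. 169.] 61 mean [0.5999 0.19   0.0229] rect [0.5999 0.1902] [0.02 0.02] 4.0
yellow [117. 168.] 39 mean [0.5991 0.2852 0.0222] rect [0.5984 0.2854] [0.017 0.014] 89.3
yellow [282. 215.] 794 mean [ 0.4844 -0.16    0.017 ] rect [ 0.4848 -0.1601] [0.058 0.11 ] 72.1
blue [279. 150.] 776 mean [ 0.6584 -0.1485  0.0174] rect [ 0.659  -0.1487] [0.059 0.11 ] 87.0
blue [115. 225.] 48 mean [0.4474 0.281  0.0215] rect [0.4475 0.281 ] [0.016 0.018] 1.8
blue [151. 225.] 49 mean [0.4501 0.1841 0.0221] rect [0.4501 0.1844] [0.016 0.018] 1.6
side table z 
red [325. 110.] 320 mean [ 0
[... 437 characters left out ...]
563 mean [ 0.4857 -0.1524  0.0176] rect [ 0.4857 -0.156 ] [0.06  0.113] 71.6
yellow [222. 277.] 58 mean [0.6026 0.1947 0.022 ] rect [0.6021 0.1929] [0.019 0.019] 22.0
yellow [217. 312.] 94 mean [0.5973 0.2896 0.022 ] rect [0.5979 0.2873] [0.022 0.021] 1.1
blue [222. 185.] 519 mean [ 0.656  -0.1418  0.0177] rect [ 0.6585 -0.145 ] [0.064 0.11 ] 87.6
blue [118. 257.] 139 mean [0.8378 0.1936 0.0528] rect [0.8332 0.1932] [0.033 0.007] 5.9
blue [289. 282.] 63 mean [0.4509 0.1895 0.0226] rect [0.451  0.1882] [0.016 0.019] 5.2
blue [289. 317.] 80 mean [0.4473 0.2851 0.0226] rect [0.4472 0.284 ] [0.017 0.022] 2.4
blue [ 85. 354.] 396 mean [0.8261 0.4297 0.0425] rect [0.8257 0.4298] [0.005 0.048] 89.0
```

```bash
cat >> h.py <<'E'
from scipy.spatial.transform import Rotation as Rot
def plan(xyz,yang,label=''):
    "shift in tool units (after turning to tool-y world angle yang deg) from the present pose to xyz"
    s=read_state(); R=Rot.from_rotvec(s['tool_rot']).as_matrix(); a=np.degrees(np.arctan2(R[1,1],R[0,1]))
    dt=(a-yang+180)%360-180
    b=np.radians(yang); R2=np.array([[-np.sin(b),np.cos(b),0],[np.cos(b),np.sin(b),0],[0,0,-1]]).T if 0 else np.column_stack([[np.cos(b-np.pi/2)*-1,np.sin(b-np.pi/2)*-1,0],[np.cos(b),np.sin(b),0],[0,0,-1]])
    d=np.asarray(xyz)-s['eef_pos']
    print(label,'turn units',round(dt/360,4),'rows>=',round(abs(dt)/7.16,1),'| now-axes shift',(R.T@d/.25).round(4),'| after-turn shift',(R2.T@d/.25).round(4),'len',round(np.linalg.norm(d),3))
E
python3 - <<'E'
from h import *
im=np.load('last_top.npz'); X=world(im); hsv=cv2.cvtColor(im['pixels'],cv2.COLOR_BGR2GRAY)
m=(hsv<60)&(X[...,0]>.55)&(X[...,0]<.72)&(X[...,1]>-.42)&(X[...,1]<-.3)&(X[...,2]<.012)
P=X[m]; k,l,st,ce=cv2.connectedComponentsWithStats(m.astype(np.uint8)); i=1+np.argmax(st[1:,4]);P=X[l==i]
r=cv2.minAreaRect(P[:,:2].astype(np.float32)); print('comb',r, cv2.boxPoints(r).round(3).tolist())
box=cv2.boxPoints(r).astype(np.float32)
u=np.array([np.cos(np.radians(36.3)),np.sin(np.radians(36.3))]); v=np.array([-u[1],u[0]])
for g in (18,22,26):
    c=np.array([.508,-.3607])+u*(.056-g/1000)
    for w in (.038,):
        f=np.array([c+u*a-v*b for a,b in ((-.017,w),(.017,w),(.017,w+.0135),(-.017,w+.0135))],np.float32)
        d=[cv2.pointPolygonTest(box*1000,tuple(map(float,q*1000)),True) for q in f]; print(g,c.round(4),np.round(d,1))
hi=(X[...,2]>.1)&(X[...,2]<.2)&(X[...,0]<.8)&(X[...,1]>-.35)&(X[...,1]<.2)&(X[...,0]>.63)
k,l,st,ce=cv2.connectedComponentsWithStats(hi.astype(np.uint8))
for i in range(1,k):
    if st[i,4]>15: print(X[l==i].mean(0).round(3),X[l==i].min(0).round(3),X[l==i].max(0).round(3))
plan([.535,-.341,.15],126.3)
E
```

```text
comb ((0.6394907236099243, -0.3716173768043518), (0.033788517117500305, 0.12966684997081757), 80.62720489501953) [[0.5730000138282776, -0.3779999911785126], [0.7009999752044678, -0.39899998903274536], [0.7059999704360962, -0.3659999966621399], [0.578000009059906, -0.3440000116825104]]
18 [ 0.5386 -0.3382] [-25.4  -1.1   8.6 -21.1]
22 [ 0.5354 -0.3406] [-28.8  -3.9   5.8 -25.1]
26 [ 0.5322 -0.3429] [-32.3  -6.7   3.  -29.1]
[0.78  0.16  0.147] [0.764 0.153 0.1  ] [0.8   0.172 0.183]
[0.778 0.13  0.156] [0.764 0.117 0.1  ] [0.8   0.143 0.188]
[ 0.79  -0.23   0.117] [ 0.782 -0.35   0.1  ] [ 0.8   -0.111  0.126]
[0.748 0.174 0.145] [0.743 0.167 0.1  ] [0.754 0.181 0.167]
[0.738 0.144 0.142] [0.733 0.14  0.104] [0.745 0.149 0.158]
[ 0.728 -0.31   0.133] [ 0.712 -0.326  0.1  ] [ 0.745 -0.296  0.144]
[ 0.692 -0.009  0.123] [ 0.676 -0.028  0.1  ] [0.711 0.014 0.135]
 turn units -0.1575 rows>= 7.9 | now-axes shift [-2.4814 -3.0314  0.3327] | after-turn shift [ 1.1708 -3.7387  0.3296] len 0.983
```

```bash
python3 -m jog '[[0.6,0,0,0,-0.0197],[0.6,0,0,0,-0.0197],[0.6,0,0,0,-0.0197],[0.6,0,0,0,-0.0197],[0.6,0,0,0,-0.0197],[0.6,0,0,0,-0.0197],[0.6,0,0,0,-0.0197],[0.6,0,0,0,-0.0197]]' 15
python3 - <<'E'
from h import *
plan([.520,-.350,.07],126.3)
E
```

```text
time: 0.77
eef_pos: [0.2176, 0.5856, 0.2326]
tool_rot: [0.989, -2.981, 0.001]
contact_force: [-0.5, 0.5, 0.6]
grip_width: 0.0731
grasp_force: 0.0
 turn units 0.0011 rows>= 0.1 | now-axes shift [ 1.2663 -3.7233  0.6523] | after-turn shift [ 1.2409 -3.7323  0.6502] len 0.997
```

```bash
python3 -m jog '[[0.6,0.051,-0.155,0,0.0011],[0.6,0.051,-0.155,0,0],[0.6,0.051,-0.155,0,0],[0.6,0.051,-0.155,0,0],[0.6,0.051,-0.155,0,0],[0.6,0.051,-0.155,0,0],[0.6,0.051,-0.155,0,0],[0.6,0.051,-0.155,0,0],[0.6,0.051,-0.155,0,0],[0.6,0.051,-0.155,0,0],[0.6,0.051,-0.155,0,0],[0.6,0.051,-0.155,0,0]]' >/dev/null
python3 -m jog '[[0.6,0.051,-0.155,0,0],[0.6,0.051,-0.155,0,0],[0.6,0.051,-0.155,0,0],[0.6,0.051,-0.155,0.04,0],[0.6,0.051,-0.14,0.07,0],[0.6,0.051,-0.14,0.07,0],[0.6,0.051,-0.14,0.07,0],[0.6,0.051,-0.14,0.07,0],[0.6,0.051,-0.14,0.07,0],[0.6,0.051,-0.14,0.07,0],[0.6,0.051,-0.14,0.07,0]]'
python3 - <<'E'
from h import *
plan([.520,-.350,.021],126.3)
E
```

```text
time: 2.68
eef_pos: [0.4883, -0.288, 0.0992]
tool_rot: [0.969, -2.988, -0.001]
contact_force: [1.5, 0.1, 0.3]
grip_width: 0.073
grasp_force: 0.0
 turn units -0.001 rows>= 0.1 | now-axes shift [ 0.0429 -0.2754  0.3128] | after-turn shift [ 0.0447 -0.2749  0.313 ] len 0.105
```

```bash
python3 -m jog '[[0.6,0.022,-0.137,0,-0.001],[0.6,0.022,-0.137,0.05,0],[0.6,0,0,0.1,0],[0.6,0,0,0.1,0],[0.6,0,0,0.04,0],[0.6,0,0,0,0],[0.6,0,0,0,0]]'
python3 - <<'E'
from h import *
plan([.520,-.350,.021],126.3)
im=shot('wrist','w1.png')
E
```

```text
time: 3.27
eef_pos: [0.5197, -0.3476, 0.0282]
tool_rot: [0.979, -2.985, -0.001]
contact_force: [0.3, 0.3, 0.8]
grip_width: 0.0731
grasp_force: 0.0
 turn units 0.0001 rows>= 0.0 | now-axes shift [ 0.0048 -0.0085  0.0287] | after-turn shift [ 0.0048 -0.0085  0.0287] len 0.008
```

View pics/w1.png

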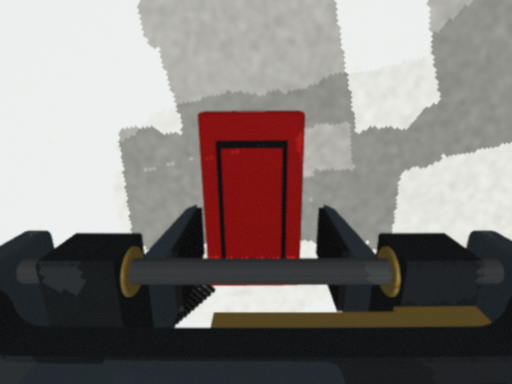

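```bash
python3 -m jog '[[0.6,0,-0.005,0.026,0],[0,0,0,0,0],[0,0,0,0,0],[0,0,0,0,0],[0,0,0,0,0]]' 15
python3 -m jog '[[0,0.06,0,0,0],[0,0.06,0,0,0],[0,0.06,0,0,0],[0,0,0,0,0],[0.6,0,0,0,0],[0.6,0,0,0,0],[0.6,0,0,0,0],[0.6,-0.06,0,0,0],[0.6,-0.048,0,0,0],[0.6,0,0,0,0]]'
python3 - <<'E'
from h import *
s=state();im=shot('wrist'); X=world(im); m=cmask(im,'red')&(X[...,2]<.03)
R=Rot.from_rotvec(s['tool_rot']).as_matrix(); P=(X[m]-s['eef_pos'])@R; print(np.nanpercentile(P,[1,50,99],axis=0).round(4))
cv2.imwrite('pics/m.png',m*255)
E
```

```text
time: 3.73
eef_pos: [0.5209, -0.3491, 0.022]
tool_rot: [-0.979, 2.985, -0.001]
contact_force: [-0.2, -0.5, 4.3]
grip_width: 0.0604
grasp_force: 15.0
time: 4.57
eef_pos: [0.5083, -0.3579, 0.0215]
tool_rot: [-0.981, 2.984, -0.0]
contact_force: [0.1, -0.1, 1.3]
grip_width: 0.0729
grasp_force: 0.0
{'time': 4.5667, 'eef_pos': [0.5083, -0.3579, 0.0215], 'tool_rot': [-0.9814, 2.9837, -0.0004], 'contact_force': [0.099, -0.068, 1.2782], 'grip_width': 0.0729, 'grasp_force': 0.0}
[[-3.100e-03 -2.870e-02  4.600e-03]
 [ 5.830e-02  1.000e-04  6.200e-03]
 [ 1.047e-01  2.890e-02  7.900e-03]][ WARN:0@1.429] global loadsave.cpp:1063 imwrite_ Unsupported depth image for selected encoder is fallbacked to CV_8U.
```

```bash
python3 -m jog '[[0.6,0.02,0,0,0],[0.2,0,0,0,0],[0.2,0,0,0,0],[0.2,0,0,0,0],[0.2,0,0,0,0]]' 3
python3 -m jog '[[0.2,0.005,0,-0.031,0],[0.2,0.005,0,-0.031,0],[0.2,0.01,0,-0.03,0],[0.2,0.01,0,-0.029,0],[0.2,0.014,0,-0.028,0],[0.2,0.014,0,-0.028,0],[0.2,0,0,0,0]]'
cat >> h.py <<'E'
def tilt(c,name='wrist'):
    s=read_state(); im=shot(name); X=world(im); R=Rot.from_rotvec(s['tool_rot']).as_matrix()
    P=(X-s['eef_pos'])@R; m=cmask(im,c)&(abs(P[...,1])<.045)&(abs(P[...,0])<.15)&(X[...,2]<.3); m=cv2.erode(m.astype(np.uint8),np.ones((3,3)))>0
    P=P[m]; P=P[~np.isnan(P).any(1)]; o=np.median(P,0)
    for _ in range(3):
        n=np.linalg.svd(P-P.mean(0),full_matrices=False)[2][2]; e=abs((P-P.mean(0))@n); P=P[e<max(.002,2*np.median(e))]
    n*=-np.sign(n[2]) if abs(n[2])>.3 else np.sign(n[0])
    print(name,c,len(P),'tilt deg',np.degrees(np.arctan2(n[0],-n[2])).round(1),'normal',n.round(3),'pct',np.percentile(P,[2,50,98],axis=0).round(4).tolist())
E
python3 - <<'E'
from h import *
tilt('red');state()
E
```

```text
time: 5.03
eef_pos: [0.5018, -0.3628, 0.0215]
tool_rot: [0.978, -2.985, -0.0]
contact_force: [-0.1, 0.1, -0.4]
grip_width: 0.0605
grasp_force: 3.0
time: 5.62
eef_pos: [0.4904, -0.3721, 0.0675]
tool_rot: [-0.978, 2.985, -0.003]
contact_force: [0.8, 0.4, -0.2]
grip_width: 0.06
grasp_force: 3.0
wrist red 12802 tilt deg 27.4 normal [ 0.461 -0.001 -0.888] pct [[-0.0074, -0.0272, 0.004], [0.0353, 0.0007, 0.0257], [0.0856, 0.0284, 0.0525]]
{'time': 5.6667, 'eef_pos': [0.4905, -0.3718, 0.0667], 'tool_rot': [-0.978, 2.9847, -0.0022], 'contact_force': [1.4126, 0.0113, 0.2738], 'grip_width': 0.0601, 'grasp_force': 3.0002}
```

```bash
python3 -m jog '[[0.2,0.018,0,-0.025,0],[0.2,0.018,0,-0.025,0],[0.2,0.022,0,-0.022,0],[0.2,0.022,0,-0.022,0],[0.2,0.025,0,-0.018,0],[0.2,0.025,0,-0.018,0],[0.2,0.028,0,-0.014,0],[0.2,0.028,0,-0.014,0],[0.2,0.03,0,-0.01,0],[0.2,0.03,0,-0.01,0],[0.2,0,0,0,0]]'
python3 - <<'E'
from h import *
tilt('red')
E
```

```text
time: 6.58
eef_pos: [0.4397, -0.4086, 0.1107]
tool_rot: [0.978, -2.985, 0.001]
contact_force: [-0.1, 0.7, 3.1]
grip_width: 0.0598
grasp_force: 3.0
wrist red 6303 tilt deg 68.7 normal [ 0.932 -0.001 -0.363] pct [[-0.0044, -0.0266, 0.002], [0.0095, 0.0008, 0.0341], [0.0335, 0.0279, 0.0978]]
```

```bash
python3 -m jog '[[0.2,0.031,0,-0.005,0],[0.2,0.031,0,-0.005,0],[0.2,0.031,0,0,0],[0.2,0.031,0,0,0],[0.2,0.0,0,0,0]]'
python3 - <<'E'
from h import *
tilt('red')
E
```

```text
time: 7.05
eef_pos: [0.4177, -0.4244, 0.1128]
tool_rot: [0.967, -2.982, 0.005]
contact_force: [0.2, -0.5, 2.3]
grip_width: 0.0603
grasp_force: 3.0
wrist red 4286 tilt deg 83.8 normal [ 0.994 -0.003 -0.109] pct [[-0.003, -0.0263, 0.0008], [0.002, 0.0001, 0.0312], [0.0086, 0.0274, 0.1011]]
```

```bash
python3 -m jog '[[0.2,0.024,0,0,0],[0.2,0.02,0,0.006,0],[0.2,0,0,0.006,0],[0.2,0,0,0,0]]'
python3 - <<'E'
from h import *
tilt('red')
E
```

```text
time: 7.43
eef_pos: [0.4121, -0.4281, 0.1095]
tool_rot: [0.958, -2.979, 0.008]
contact_force: [-0.1, -1.9, -0.6]
grip_width: 0.0599
grasp_force: 3.0
wrist red 3852 tilt deg 87.8 normal [ 0.999 -0.003 -0.038] pct [[-0.0024, -0.0262, -0.0023], [0.0006, 0.0004, 0.0269], [0.0024, 0.0273, 0.0981]]
```

```bash
python3 -m jog '[[0.2,0,0,-0.08,0],[0.2,0,0,-0.16,0],[0.2,0,0,-0.16,0],[0.2,0,0,-0.16,0],[0.2,0,0,-0.1,0],[0.2,0,0,0,0]]'
python3 - <<'E'
from h import *
tilt('red'); print(np.round(read_state()['qpos'],3)); plan([.5088,.2367,.27],91.9)
E
```

```text
time: 7.98
eef_pos: [0.4156, -0.4277, 0.2802]
tool_rot: [0.959, -2.981, 0.019]
contact_force: [0.4, -0.6, -0.6]
grip_width: 0.0602
grasp_force: 3.0
wrist red 3835 tilt deg 88.1 normal [ 0.999 -0.002 -0.033] pct [[-0.0023, -0.026, -0.0018], [0.0005, 0.0001, 0.0282], [0.0021, 0.0274, 0.0966]]
[-0.892  0.411  1.362 -0.014  1.364 -3.083]
 turn units 0.0938 rows>= 4.7 | now-axes shift [-1.8531  1.9379 -0.0067] | after-turn shift [-0.4636  2.6408  0.0284] len 0.67
```

```bash
python3 -m jog '[[0.2,0,0,0,0.0188],[0.2,0,0,0,0.0188],[0.2,0,0,0,0.0188],[0.2,0,0,0,0.0188],[0.2,0,0,0,0.0188]]' 12
python3 -m jog '[[0.2,-0.02,0.1,0,0],[0.2,-0.028,0.155,0,0],[0.2,-0.028,0.155,0,0],[0.2,-0.028,0.155,0,0],[0.2,-0.028,0.155,0,0],[0.2,-0.028,0.155,0,0],[0.2,-0.028,0.155,0,0],[0.2,-0.028,0.155,0,0],[0.2,-0.028,0.155,0,0],[0.2,-0.028,0.155,0,0],[0.2,-0.028,0.155,0,0],[0.2,-0.028,0.155,0,0]]'
python3 - <<'E'
from h import *
tilt('red'); print(np.round(read_state()['qpos'],3)); plan([.5088,.2367,.25],91.9)
E
```

```text
time: 8.45
eef_pos: [0.4136, -0.4255, 0.2726]
tool_rot: [0.04, -3.128, 0.009]
contact_force: [-0.7, 0.1, -1.8]
grip_width: 0.0596
grasp_force: 12.0
time: 9.45
eef_pos: [0.4806, 0.0293, 0.2684]
tool_rot: [0.049, -3.127, 0.013]
contact_force: [1.2, -0.7, -1.2]
grip_width: 0.0601
grasp_force: 12.0
wrist red 2655 tilt deg 92.9 normal [ 0.999 -0.     0.051] pct [[-0.0013, -0.0258, -0.0016], [0.0004, 0.001, 0.019], [0.0017, 0.028, 0.0589]]
[-0.046  0.262  1.624 -0.007  1.269 -1.649]
 turn units 0.0002 rows>= 0.0 | now-axes shift [-0.1388  0.8025  0.0671] | after-turn shift [-0.137   0.8022  0.0734] len 0.204
```

```bash
python3 -m jog '[[0.2,-0.027,0.155,0.014,0],[0.2,-0.027,0.155,0.014,0],[0.2,-0.027,0.155,0.014,0],[0.2,-0.027,0.155,0.014,0],[0.2,-0.027,0.155,0.014,0],[0.2,0,0.02,0,0],[0.2,0,0,0,0],[0.2,0,0,0,0]]'
python3 - <<'E'
from h import *
tilt('red');s=state(); print(np.round(s['qpos'],3)); plan([.5088,.2367,.25],91.9)
for n in ('top','side'): shot(n)
a=np.load('last_side.npz')['pixels'][170:345,170:345]; b=np.load('last_top.npz')['pixels'][140:260,80:200]
cv2.imwrite('pics/c1.png',np.hstack([cv2.resize(a,(400,400)),cv2.resize(b,(400,400))]))
for n in ('top','side'):
    im=np.load(f'last_{n}.npz'); X=world(im); m=cmask(im,'red')&(X[...,2]>.1)&(X[...,1]>.1)&(X[...,1]<.35)&(X[...,0]>.4); P=X[m]; print(n,len(P),np.percentile(P,[2,50,98],axis=0).round(4).tolist())
E
```

```text
time: 10.17
eef_pos: [0.5082, 0.2265, 0.2489]
tool_rot: [0.051, -3.128, 0.015]
contact_force: [0.2, -0.4, -1.1]
grip_width: 0.0599
grasp_force: 12.0
wrist red 3856 tilt deg 88.3 normal [ 1.    -0.003 -0.03 ] pct [[-0.0017, -0.0257, -0.0017], [0.001, 0.0011, 0.0288], [0.0026, 0.0278, 0.0991]]
{'time': 10.2167, 'eef_pos': [0.5084, 0.2259, 0.2494], 'tool_rot': [0.0494, -3.1283, 0.015], 'contact_force': [-0.2854, 0.0994, -1.6709], 'grip_width': 0.0596, 'grasp_force': 11.9994}
[ 0.314  0.388  1.482 -0.006  1.287 -1.287]
 turn units -0.0002 rows>= 0.0 | now-axes shift [-0.0029  0.0432 -0.0029] | after-turn shift [-0.003   0.0432 -0.0024] len 0.011Traceback (most recent call last):
  File "<stdin>", line 7, in <module>
    return _quantile_unchecked(
        a, q, axis, out, overwrite_input, method, keepdims, weights)
    return _ureduce(a,
                    func=_quantile_ureduce_func,
    ...<5 lines>...
                    overwrite_input=overwrite_input,
                    method=method)
    r = func(a, **kwargs)
    result = _quantile(arr,
                       quantiles=q,
    ...<2 lines>...
                       out=out,
                       weights=wgt)
    slices_having_nans = np.isnan(arr[-1, ...])
                                  ~~~^^^^^^^^^
IndexError: index -1 is out of bounds for axis 0 with size 0
```

View pics/c1.png

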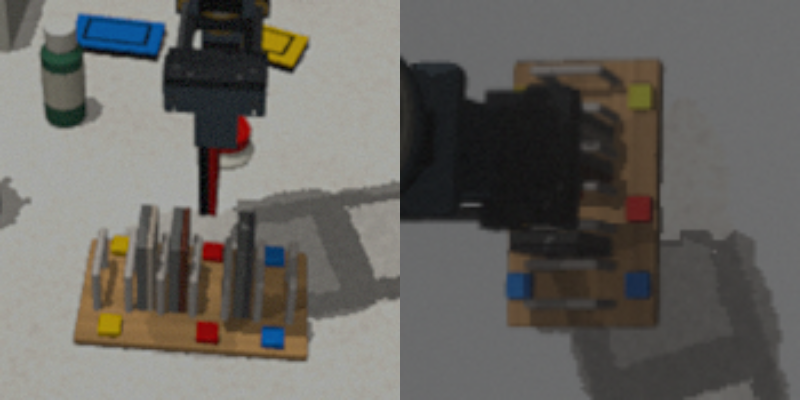

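```bash
cat >> h.py <<'E'
def held(name='side'):
    s=read_state(); x,y,z=s['eef_pos']; im=shot(name); X=world(im)
    m=(abs(X[...,0]-x)<.03)&(abs(X[...,1]-y)<.06)&(X[...,2]<z-.03)&(X[...,2]>max(z-.13,.107))
    P=X[m]; print('held',name,len(P),'tcp',np.round([x,y,z],4))
    for a in np.arange(P[:,2].min(),P[:,2].max(),.015):
        Q=P[(P[:,2]>=a)&(P[:,2]<a+.015)]
        if len(Q)>8: e=Q[Q[:,1]>np.percentile(Q[:,1],60)-.002]; print(' z',round(Q[:,2].mean(),3),'x range',np.percentile(Q[:,0],[3,97]).round(4),'end y',np.median(e[:,1]).round(4),'x mid',e[:,0].mean().round(4))
E
python3 - <<'E'
from h import *
held()
im=np.load('last_side.npz');X=world(im)
# hoop tops / grey palettes near rack
m=(abs(X[...,1]-.237)<.04)&(abs(X[...,0]-.52)<.13)&(X[...,2]>.055)&(X[...,2]<.068)
P=X[m]; h,e=np.histogram(P[:,0],bins=np.arange(.40,.65,.004)); print([(round(a,3),int(b)) for a,b in zip(e,h)])
m=(abs(X[...,1]-.237)<.04)&(abs(X[...,0]-.52)<.13)&(X[...,2]>.08)&(X[...,2]<.112)
P=X[m]; h,e=np.histogram(P[:,0],bins=np.arange(.40,.65,.004)); print([(round(a,3),int(b)) for a,b in zip(e,h) if b]); print(np.percentile(P[:,1],[2,98]))
E
```

```text
held side 254 tcp [0.5089 0.2255 0.2501]
 z 0.15 x range [0.5058 0.5206] end y 0.2541 x mid 0.5139
 z 0.166 x range [0.506 0.521] end y 0.2541 x mid 0.5139
 z 0.181 x range [0.5065 0.5211] end y 0.2549 x mid 0.5145
 z 0.196 x range [0.5069 0.5215] end y 0.2545 x mid 0.5149
 z 0.211 x range [0.5074 0.5219] end y 0.2548 x mid 0.5154
[(np.float64(0.4), 0), (np.float64(0.404), 0), (np.float64(0.408), 0), (np.float64(0.412), 0), (np.float64(0.416), 0), (np.float64(0.42), 0), (np.float64(0.424), 0), (np.float64(0.428), 11), (np.float64(0.432), 37), (np.float64(0.436), 11), (np.float64(0.44), 0), (np.float64(0.444), 0), (np.float64(0.448), 0), (np.float64(0.452), 0), (np.float64(0.456), 6), (np.float64(0.46), 31), (np.float64(0.464), 32), (np.float64(0.468), 7), (np.float64(0.472), 6), (np.float64(0.476), 6), (np.float64(0.48), 7), (np.float64(0.484), 5), (np.float64(0.488), 27), (np.float64(0.492), 30), (np.float64(0.496), 12), (np.float64(0.5), 0), (np.float64(0.504), 0), (np.float64(0.508), 0), (np.float64(0.512), 0), (np.float64(0.516), 10), (np.float64(0.52), 37), (np.float64(0.524), 2
[... 446 characters left out ...]
oat64(0.6), 0), (np.float64(0.604), 0), (np.float64(0.608), 34), (np.float64(0.612), 35), (np.float64(0.616), 7), (np.float64(0.62), 0), (np.float64(0.624), 0), (np.float64(0.628), 0), (np.float64(0.632), 0), (np.float64(0.636), 0), (np.float64(0.64), 0), (np.float64(0.644), 0)]
[(np.float64(0.468), 23), (np.float64(0.472), 53), (np.float64(0.476), 53), (np.float64(0.48), 52), (np.float64(0.484), 26), (np.float64(0.528), 40), (np.float64(0.532), 51), (np.float64(0.536), 52), (np.float64(0.54), 53), (np.float64(0.544), 26), (np.float64(0.556), 15), (np.float64(0.56), 64), (np.float64(0.564), 53), (np.float64(0.568), 53), (np.float64(0.572), 39), (np.float64(0.576), 4)]
[0.21184466 0.26473943]
```

```bash
python3 -m jog '[[0.2,0.02,0.056,0,0],[0.2,0,0,0.06,0],[0.2,0,0,0.06,0],[0.2,0,0,0.06,0],[0.2,0,0,0.06,0],[0.2,0,0,0,0],[0.2,0,0,0,0]]'
python3 - <<'E'
from h import *
held(); tilt('red'); plan([.508,.2395,.13],91.9)
E
```

```text
time: 10.95
eef_pos: [0.5029, 0.2392, 0.1903]
tool_rot: [0.048, -3.129, 0.014]
contact_force: [0.3, 0.3, -0.3]
grip_width: 0.0597
grasp_force: 12.0
held side 180 tcp [0.5029 0.2392 0.1903]
 z 0.113 x range [0.4754 0.5312] end y 0.2679 x mid 0.5085
 z 0.129 x range [0.5006 0.5168] end y 0.2675 x mid 0.5082
 z 0.145 x range [0.5012 0.5171] end y 0.2682 x mid 0.509
 z 0.156 x range [0.5017 0.5174] end y 0.2681 x mid 0.5093
wrist red 3978 tilt deg 88.2 normal [ 1.    -0.    -0.031] pct [[-0.0018, -0.026, -0.0018], [0.001, 0.0011, 0.0297], [0.0026, 0.0281, 0.0996]]
 turn units -0.0004 rows>= 0.0 | now-axes shift [-0.0199  0.0005  0.2453] | after-turn shift [-0.0175 -0.0015  0.2455] len 0.062
```

```bash
python3 -m jog '[[0.2,0,0,0.05,0],[0.2,0,0,0.05,0],[0.2,0,0,0.05,0],[0.2,0,0,0.05,0],[0.2,0,0,0.02,0],[0.2,0,0,0.02,0],[0.2,0,0,0,0]]'
python3 -m jog '[[0.2,0,0,0.012,0],[0.2,0,0,0.012,0],[0.2,0,0,0,0]]'
python3 - <<'E'
from h import *
tilt('red')
E
```

```text
time: 11.63
eef_pos: [0.5025, 0.2394, 0.1304]
tool_rot: [0.049, -3.13, 0.014]
contact_force: [0.3, 0.8, -1.9]
grip_width: 0.0603
grasp_force: 12.0
time: 11.88
eef_pos: [0.5024, 0.2394, 0.1243]
tool_rot: [0.049, -3.13, 0.014]
contact_force: [-0.1, -0.6, -3.5]
grip_width: 0.0595
grasp_force: 12.0
wrist red 3163 tilt deg 87.7 normal [ 0.999  0.001 -0.04 ] pct [[-0.002, -0.0263, -0.0019], [0.0006, 0.001, 0.0197], [0.0021, 0.0283, 0.0604]]
```

```bash
python3 -m jog '[[0.2,0,0,0.008,0],[0.2,0,0,0.0,0],[0.2,0,0,0,0]]' 5; python3 -m jog '[[0.2,0,0,0.006,0],[0.2,0,0,0.006,0],[0.2,0,0,0,0],[0.2,0,0,0,0]]' 3
python3 - <<'E'
from h import *
tilt('red')
for i in range(3): print(read_state()['contact_force'].round(2)) if hasattr(read_state()['contact_force'],'round') else print(read_state()['contact_force'])
im=shot('side'); cv2.imwrite('pics/c2.png',cv2.resize(im['pixels'][200:340,180:330],(600,560)))
E
```

```text
time: 12.18
eef_pos: [0.5023, 0.2394, 0.1224]
tool_rot: [0.049, -3.13, 0.014]
contact_force: [0.6, 0.6, -0.8]
grip_width: 0.0597
grasp_force: 5.0
time: 12.52
eef_pos: [0.5023, 0.2394, 0.1194]
tool_rot: [0.049, -3.13, 0.014]
contact_force: [-0.1, -0.6, 1.4]
grip_width: 0.0602
grasp_force: 3.0
wrist red 3139 tilt deg 87.7 normal [ 0.999  0.003 -0.039] pct [[-0.0019, -0.0263, -0.0044], [0.0006, 0.0011, 0.016], [0.002, 0.0285, 0.0541]]
[ 0.8  -0.46  0.42]
[ 0.8  -0.46  0.42]
[ 0.8  -0.46  0.42]
```

View pics/c2.png

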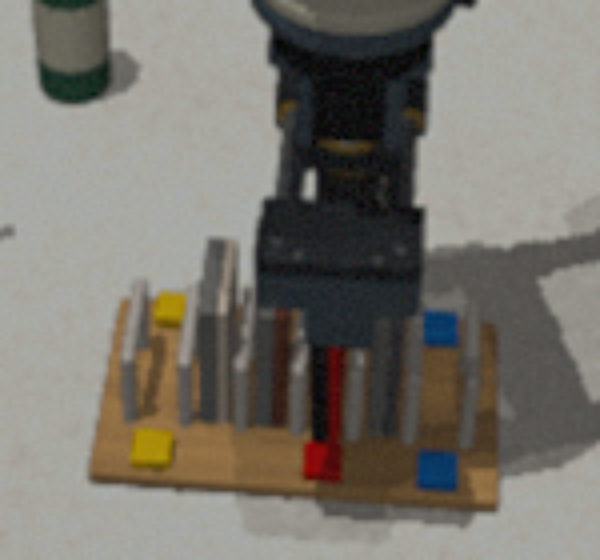

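```bash
python3 -m jog '[[0.6,0,0,0,0],[0.6,0,0,0,0],[0.6,0,0,0,0],[0.6,0,0,-0.06,0],[0.6,0,0,-0.12,0],[0.6,0,0,-0.16,0],[0.6,0,0,-0.16,0],[0.6,0,0,-0.1,0]]'
python3 - <<'E'
from h import *
im=shot('side');X=world(im)
m=cmask(im,'red')&(X[...,2]>.03)&(X[...,1]>.15)&(X[...,0]>.42);P=X[m];print(len(P),np.percentile(P,[2,50,98],axis=0).round(4).tolist())
m=(abs(X[...,0]-.508)<.014)&(abs(X[...,1]-.238)<.06)&(X[...,2]>.02)&(X[...,2]<.16);P=X[m]
for a in np.arange(.02,.14,.02):
    Q=P[(P[:,2]>=a)&(P[:,2]<a+.02)]; print(round(a,3),len(Q),np.percentile(Q,[3,50,97],axis=0).round(4)[:,:2].tolist()) if len(Q)>5 else 0
print('zmax',np.percentile(P[:,2],99))
plan([.5194,-.1690,.15],72.1)
E
```

```text
time: 13.28
eef_pos: [0.5045, 0.241, 0.2732]
tool_rot: [0.049, -3.134, 0.012]
contact_force: [0.5, 0.9, 0.8]
grip_width: 0.0732
grasp_force: 0.0
269 [[0.4872, 0.1642, 0.0336], [0.5037, 0.2616, 0.105], [0.793, 0.2858, 0.2746]]
0.02 155 [[0.4957, 0.1956], [0.5075, 0.2755], [0.5205, 0.2931]]
0.04 70 [[0.4945, 0.259], [0.5072, 0.2673], [0.521, 0.2701]]
0.06 112 [[0.4945, 0.2121], [0.5047, 0.2607], [0.5216, 0.2696]]
0.08 52 [[0.4975, 0.2652], [0.5052, 0.2679], [0.5125, 0.2699]]
0.1 52 [[0.497, 0.2539], [0.5042, 0.2679], [0.5121, 0.2704]]
0.12 184 [[0.4981, 0.2108], [0.5053, 0.242], [0.5129, 0.2687]]
zmax 0.12783574464331668
 turn units 0.0548 rows>= 2.8 | now-axes shift [-0.0028 -1.6403  0.517 ] | after-turn shift [-0.5555 -1.5465  0.5076] len 0.43
```

```bash
python3 -m jog '[[0.7,0,0,0,0.0185],[0.7,0,0,0,0.0185],[0.7,-0.05,-0.155,0,0.018],[0.7,-0.05,-0.15,0,0],[0.7,-0.05,-0.15,0,0],[0.7,-0.05,-0.15,0,0],[0.7,-0.05,-0.15,0,0],[0.7,-0.05,-0.15,0,0],[0.7,-0.05,-0.14,0.05,0],[0.7,-0.05,-0.14,0.06,0],[0.7,-0.05,-0.14,0.06,0],[0.7,-0.05,-0.14,0.06,0]]'
python3 - <<'E'
from h import *
plan([.5264,-.1704,.06],71.9)
E
```

```text
time: 14.33
eef_pos: [0.5132, -0.1483, 0.2146]
tool_rot: [-0.49, -3.094, 0.016]
contact_force: [1.6, 0.4, -0.2]
grip_width: 0.0778
grasp_force: 0.0
 turn units 0.0003 rows>= 0.0 | now-axes shift [-0.0818 -0.0605  0.6185] | after-turn shift [-0.0775 -0.0676  0.6183] len 0.157
```

```bash
python3 -m jog '[[0.7,-0.04,-0.03,0.15,0],[0.7,-0.04,-0.03,0.15,0],[0.7,0,0,0.15,0],[0.7,0,0,0.12,0],[0.7,0,0,0.02,0],[0.7,0,0,0,0],[0.7,0,0,0,0]]'
python3 - <<'E'
from h import *
s=state();plan([.5264,-.1704,.0215],71.9)
im=shot('wrist'); X=world(im); m=cmask(im,'yellow')&(X[...,2]<.03)&(X[...,2]>.008)
R=Rot.from_rotvec(s['tool_rot']).as_matrix(); P=(X[m]-s['eef_pos'])@R; print(np.nanpercentile(P,[1,50,99],axis=0).round(4))
r=cv2.minAreaRect(P[:,:2].astype(np.float32)); print(r)
E
```

```text
time: 14.92
eef_pos: [0.527, -0.1683, 0.0688]
tool_rot: [-0.49, -3.095, 0.017]
contact_force: [0.2, -1.2, 0.0]
grip_width: 0.0774
grasp_force: 0.0
{'time': 14.9167, 'eef_pos': [0.527, -0.1683, 0.0688], 'tool_rot': [-0.4896, -3.0946, 0.0166], 'contact_force': [0.1588, -1.1756, 0.0435], 'grip_width': 0.0774, 'grasp_force': 0.0}
 turn units 0.0003 rows>= 0.0 | now-axes shift [-0.0016 -0.0064  0.1895] | after-turn shift [-0.0004 -0.0086  0.1894] len 0.047
[[-0.0102 -0.0315  0.0523]
 [ 0.0492 -0.0025  0.054 ]
 [ 0.0973  0.0262  0.0558]]
((0.042948782444000244, -0.0026172734797000885), (0.1102980226278305, 0.05916620418429375), 0.09985257685184479)
```

```bash
python3 -m jog '[[0.7,0,-0.01,0.09,0],[0.7,0,0,0.07,0],[0.7,0,0,0.029,0],[0.2,0,0,0,0],[0.2,0,0,0,0],[0.2,0,0,0,0],[0.2,0,0,0,0],[0.2,0,0,0,0]]' 3
python3 -m jog '[[0.2,0.005,0,-0.031,0],[0.2,0.005,0,-0.031,0],[0.2,0.01,0,-0.03,0],[0.2,0.01,0,-0.029,0],[0.2,0.014,0,-0.028,0],[0.2,0.014,0,-0.028,0],[0.2,0.018,0,-0.025,0],[0.2,0.018,0,-0.025,0],[0.2,0.022,0,-0.022,0],[0.2,0.022,0,-0.022,0],[0.2,0,0,0,0]]'
python3 - <<'E'
from h import *
tilt('yellow')
E
```

```text
time: 15.63
eef_pos: [0.5259, -0.1713, 0.0216]
tool_rot: [-0.49, -3.096, 0.017]
contact_force: [1.0, -0.2, 3.7]
grip_width: 0.06
grasp_force: 3.0
time: 16.55
eef_pos: [0.4921, -0.1594, 0.0895]
tool_rot: [-0.49, -3.094, 0.016]
contact_force: [-0.7, 0.2, -0.8]
grip_width: 0.06
grasp_force: 3.0
wrist yellow 10195 tilt deg 43.3 normal [ 0.686 -0.002 -0.728] pct [[-0.005, -0.0267, 0.0034], [0.0263, 0.0005, 0.0318], [0.0713, 0.0286, 0.0756]]
```

```bash
python3 -m jog '[[0.2,0.025,0,-0.018,0],[0.2,0.025,0,-0.018,0],[0.2,0.028,0,-0.014,0],[0.2,0.028,0,-0.014,0],[0.2,0.03,0,-0.01,0],[0.2,0.03,0,-0.01,0],[0.2,0.031,0,-0.005,0],[0.2,0.031,0,-0.005,0],[0.2,0.031,0,0,0],[0.2,0.031,0,0,0],[0.2,0,0,0,0]]'
python3 -m jog '[[0.2,0.024,0,0,0],[0.2,0.024,0,0.003,0],[0.2,0.012,0,0.006,0],[0.2,0,0,0.006,0],[0.2,0,0,0,0]]'
python3 - <<'E'
from h import *
tilt('yellow')
E
```

```text
time: 17.52
eef_pos: [0.4224, -0.1364, 0.1124]
tool_rot: [-0.49, -3.092, 0.016]
contact_force: [-1.0, 0.0, 1.9]
grip_width: 0.0599
grasp_force: 3.0
time: 17.93
eef_pos: [0.4099, -0.1325, 0.1086]
tool_rot: [-0.49, -3.093, 0.016]
contact_force: [0.4, -0.4, -0.0]
grip_width: 0.0598
grasp_force: 3.0
wrist yellow 3677 tilt deg 90.0 normal [1.    0.    0.001] pct [[-0.0009, -0.0256, -0.0029], [0.0008, 0.0012, 0.0267], [0.0016, 0.0279, 0.0962]]
```

```bash
python3 -m jog '[[0.2,0,0,-0.08,0],[0.2,0,0,-0.16,0],[0.2,0,0,-0.16,0],[0.2,0,0,-0.16,0],[0.2,0,0,-0.1,-0.0185],[0.2,0,0,0,-0.0185],[0.2,0,0,0,-0.0185],[0.2,0,0,0,0]]' 12
python3 - <<'E'
from h import *
tilt('yellow'); print(np.round(read_state()['qpos'],3)); plan([.5925,.243,.25],91.9)
E
```

```text
time: 18.65
eef_pos: [0.4119, -0.131, 0.2741]
tool_rot: [0.064, -3.13, 0.014]
contact_force: [0.4, -0.6, -1.6]
grip_width: 0.06
grasp_force: 12.0
wrist yellow 3613 tilt deg 90.0 normal [ 1.    -0.     0.001] pct [[-0.0012, -0.0258, -0.0029], [0.0004, 0.0011, 0.0251], [0.0012, 0.0277, 0.0925]]
[-0.437  0.178  1.724 -0.013  1.246 -2.036]
 turn units -0.0 rows>= 0.0 | now-axes shift [-0.7729  1.4719  0.0743] | after-turn shift [-0.7721  1.4712  0.0951] len 0.416
```

```bash
python3 -m jog '[[0.2,-0.07,0.134,0.007,0],[0.2,-0.07,0.134,0.007,0],[0.2,-0.07,0.134,0.007,0],[0.2,-0.07,0.134,0.007,0],[0.2,-0.07,0.134,0.007,0],[0.2,-0.07,0.134,0.007,0],[0.2,-0.07,0.134,0.007,0],[0.2,-0.07,0.134,0.007,0],[0.2,-0.07,0.134,0.007,0],[0.2,-0.07,0.134,0.007,0],[0.2,-0.07,0.134,0,0],[0.2,0,0.0,0,0]]'
python3 -m jog '[[0.2,0,0,0,0],[0.2,0,0,0,0]]'
python3 - <<'E'
from h import *
held(); plan([.5925,.243,.19],91.9)
E
```

```text
time: 19.7
eef_pos: [0.5928, 0.2491, 0.2495]
tool_rot: [0.051, -3.13, 0.011]
contact_force: [-1.5, -0.5, -2.4]
grip_width: 0.0603
grasp_force: 12.0
time: 19.87
eef_pos: [0.5907, 0.2434, 0.2502]
tool_rot: [0.05, -3.128, 0.015]
contact_force: [-0.2, -0.1, -1.3]
grip_width: 0.0601
grasp_force: 12.0
held side 293 tcp [0.5907 0.2434 0.2502]
 z 0.152 x range [0.5912 0.6054] end y 0.272 x mid 0.5984
 z 0.167 x range [0.5904 0.6048] end y 0.2722 x mid 0.598
 z 0.181 x range [0.5904 0.6048] end y 0.272 x mid 0.598
 z 0.197 x range [0.5903 0.606 ] end y 0.273 x mid 0.5983
 z 0.212 x range [0.5901 0.6051] end y 0.2729 x mid 0.5981
 turn units -0.0002 rows>= 0.0 | now-axes shift [-0.0101  0.0024  0.2423] | after-turn shift [-7.100e-03  2.000e-04  2.424e-01] len 0.061
```

```bash
python3 -m jog '[[0.2,-0.001,0,0.06,0],[0.2,-0.001,0,0.06,0],[0.2,0,0,0.06,0],[0.2,0,0,0.06,0],[0.2,0,0,0.05,0],[0.2,0,0,0.05,0],[0.2,0,0,0.05,0],[0.2,0,0,0.04,0],[0.2,0,0,0.03,0],[0.2,0,0,0.02,0],[0.2,0,0,0,0]]'
python3 -m jog '[[0.2,0,0,0.01,0],[0.2,0,0,0.008,0],[0.2,0,0,0,0]]' 5
python3 - <<'E'
from h import *
tilt('yellow')
E
```

```text
time: 20.83
eef_pos: [0.59, 0.2421, 0.1304]
tool_rot: [0.053, -3.129, 0.014]
contact_force: [0.1, -0.6, -1.0]
grip_width: 0.06
grasp_force: 12.0
time: 21.08
eef_pos: [0.5905, 0.2426, 0.1267]
tool_rot: [0.054, -3.13, 0.013]
contact_force: [0.4, 0.7, -1.4]
grip_width: 0.06
grasp_force: 5.0
wrist yellow 3057 tilt deg 90.0 normal [1.    0.    0.001] pct [[-0.0014, -0.0261, -0.0028], [0.0005, 0.001, 0.0178], [0.0012, 0.0283, 0.061]]
```

```bash
python3 -m jog '[[0.2,0,0,0.01,0],[0.2,0,0,0.008,0],[0.2,0,0,0.006,0],[0.2,0,0,0.006,0],[0.2,0,0,0,0],[0.2,0,0,0,0]]' 3
python3 - <<'E'
from h import *
tilt('yellow'); held()
E
```

```text
time: 21.63
eef_pos: [0.5903, 0.2425, 0.1191]
tool_rot: [0.054, -3.13, 0.014]
contact_force: [-0.2, -0.8, -0.6]
grip_width: 0.0599
grasp_force: 3.0
wrist yellow 2959 tilt deg 89.8 normal [ 1.     0.003 -0.004] pct [[-0.0014, -0.0261, -0.0044], [0.0004, 0.0011, 0.0129], [0.0011, 0.0282, 0.0523]]
held side 0 tcp [0.5903 0.2425 0.1192]Traceback (most recent call last):
  File "<stdin>", line 2, in <module>
  File "h.py", line 43, in held
    for a in np.arange(P[:,2].min(),P[:,2].max(),.015):
                       ~~~~~~~~~~^^
    return umr_minimum(a, axis, None, out, keepdims, initial, where)
ValueError: zero-size array to reduction operation minimum which has no identity
```

```bash
python3 -m jog '[[0.6,0,0,0,0],[0.6,0,0,0,0],[0.6,0,0,0,0],[0.6,0,0,-0.06,0],[0.6,0,0,-0.12,0],[0.6,0,0,-0.16,0],[0.6,0,0,-0.16,0],[0.6,0,0,-0.12,0.0128],[0.6,0,0,0,0]]'
python3 - <<'E'
from h import *
im=shot('side');X=world(im)
m=(abs(X[...,0]-.599)<.016)&(abs(X[...,1]-.241)<.06)&(X[...,2]>.02)&(X[...,2]<.16);P=X[m]
for a in np.arange(.02,.14,.02):
    Q=P[(P[:,2]>=a)&(P[:,2]<a+.02)]; print(round(a,3),len(Q),np.percentile(Q,[3,50,97],axis=0).round(4)[:,:2].tolist()) if len(Q)>5 else 0
print('zmax',np.percentile(P[:,2],99))
plan([.7017,-.1483,.27],87.3)
E
```

```text
time: 22.48
eef_pos: [0.5944, 0.2447, 0.2812]
tool_rot: [-0.08, -3.14, 0.009]
contact_force: [0.3, 0.4, 0.4]
grip_width: 0.0729
grasp_force: 0.0
0.02 192 [[0.5845, 0.1897], [0.5965, 0.272], [0.613, 0.2969]]
0.04 95 [[0.5842, 0.2316], [0.5961, 0.2681], [0.6136, 0.2732]]
0.06 138 [[0.5835, 0.2147], [0.5936, 0.2611], [0.6141, 0.2727]]
0.08 73 [[0.5906, 0.2269], [0.5949, 0.2703], [0.6056, 0.2729]]
0.1 83 [[0.5908, 0.2185], [0.5928, 0.2703], [0.605, 0.2731]]
0.12 187 [[0.5916, 0.2148], [0.5993, 0.2455], [0.6073, 0.2719]]
zmax 0.1276092551458966
 turn units 0.0 rows>= 0.0 | now-axes shift [-0.5067 -1.5484  0.0404] | after-turn shift [-0.5067 -1.5486  0.0316] len 0.407
```

```bash
python3 -m jog '[[0.6,-0.05,-0.155,0,0],[0.6,-0.05,-0.155,0,0],[0.6,-0.05,-0.155,0,0],[0.6,-0.05,-0.155,0,0],[0.6,-0.05,-0.155,0,0],[0.6,-0.05,-0.155,0,0],[0.6,-0.05,-0.155,0,0],[0.6,-0.05,-0.155,0,0],[0.6,-0.05,-0.155,0,0],[0.6,-0.056,-0.155,0,0],[0.6,0,0,0,0],[0.6,0,0,0,0]]'
python3 - <<'E'
from h import *
plan([.7017,-.1483,.06],87.3); s=state()
im=shot('wrist'); X=world(im); m=cmask(im,'blue')&(X[...,2]<.03)&(X[...,2]>.008)&(abs(X[...,1]+.147)<.06)&(X[...,0]<.75)
R=Rot.from_rotvec(s['tool_rot']).as_matrix(); P=(X[m]-s['eef_pos'])@R; print(cv2.minAreaRect(P[:,:2].astype(np.float32)), X[m].mean(0))
E
```

```text
time: 23.53
eef_pos: [0.7003, -0.1513, 0.2746]
tool_rot: [-0.075, -3.128, 0.013]
contact_force: [0.0, 1.5, 0.3]
grip_width: 0.0734
grasp_force: 0.0
 turn units -0.0002 rows>= 0.0 | now-axes shift [-0.0156  0.0197  0.8579] | after-turn shift [-0.005   0.0121  0.8582] len 0.215
{'time': 23.5333, 'eef_pos': [0.7003, -0.1513, 0.2746], 'tool_rot': [-0.0754, -3.128, 0.0134], 'contact_force': [0.0067, 1.4633, 0.2522], 'grip_width': 0.0734, 'grasp_force': 0.0}
((0.03848288208246231, 0.005016613751649857), (0.10869736224412918, 0.058487821370363235), 0.0644390881061554) [ 0.65712954 -0.14648493  0.0152031 ]
```

```bash
python3 -m jog '[[0.6,-0.016,0.02,0.06,0],[0.6,0,0,0.15,0],[0.6,0,0,0.15,0],[0.6,0,0,0.15,0],[0.6,0,0,0.15,0],[0.6,0,0,0.14,0],[0.6,0,0,0.05,0],[0.6,0,0,0,0],[0.6,0,0,0,0]]'
python3 - <<'E'
from h import *
plan([.7017,-.1483,.0215],87.3); s=state()
im=shot('wrist'); X=world(im); m=cmask(im,'blue')&(X[...,2]<.03)&(X[...,2]>.008)&(abs(X[...,1]+.147)<.06)&(X[...,0]<.75)
R=Rot.from_rotvec(s['tool_rot']).as_matrix(); P=(X[m]-s['eef_pos'])@R; print(cv2.minAreaRect(P[:,:2].astype(np.float32)), X[m].mean(0))
E
```

```text
time: 24.33
eef_pos: [0.7029, -0.1453, 0.0647]
tool_rot: [-0.07, -3.13, 0.014]
contact_force: [0.1, 0.4, 0.2]
grip_width: 0.0727
grasp_force: 0.0
 turn units 0.0004 rows>= 0.0 | now-axes shift [ 0.0023 -0.0106  0.1731] | after-turn shift [ 0.004  -0.0122  0.1729] len 0.043
{'time': 24.3333, 'eef_pos': [0.7029, -0.1453, 0.0647], 'tool_rot': [-0.0702, -3.1303, 0.0141], 'contact_force': [0.0936, 0.4037, 0.2268], 'grip_width': 0.0727, 'grasp_force': 0.0}
((0.0436851792037487, -0.003022700548171997), (0.1104377955198288, 0.05910094454884529), 0.20397035777568817) [ 0.65418894 -0.14654011  0.01522808]
```

```bash
python3 -m jog '[[0.6,0,-0.011,0.08,0],[0.6,0,0,0.06,0],[0.6,0,0,0.033,0],[0.2,0,0,0,0],[0.2,0,0,0,0],[0.2,0,0,0,0],[0.2,0,0,0,0],[0.2,0,0,0,0]]' 3
python3 -m jog '[[0.2,0.005,0,-0.031,0],[0.2,0.005,0,-0.031,0],[0.2,0.01,0,-0.03,0],[0.2,0.01,0,-0.029,0],[0.2,0.014,0,-0.028,0],[0.2,0.014,0,-0.028,0],[0.2,0.018,0,-0.025,0],[0.2,0.018,0,-0.025,0],[0.2,0.022,0,-0.022,0],[0.2,0.022,0,-0.022,0],[0.2,0,0,0,0]]'
python3 - <<'E'
from h import *
tilt('blue')
E
```

```text
time: 25.05
eef_pos: [0.7029, -0.1494, 0.0221]
tool_rot: [-0.072, -3.132, 0.015]
contact_force: [0.7, 0.5, 4.4]
grip_width: 0.0601
grasp_force: 3.0
time: 25.97
eef_pos: [0.6675, -0.1471, 0.09]
tool_rot: [-0.072, -3.131, 0.015]
contact_force: [-0.6, 0.2, -1.3]
grip_width: 0.0602
grasp_force: 3.0
wrist blue 10046 tilt deg 43.3 normal [ 0.686 -0.002 -0.727] pct [[-0.0046, -0.0267, 0.0041], [0.0272, 0.0011, 0.0331], [0.0723, 0.0286, 0.0766]]
```

```bash
python3 -m jog '[[0.2,0.025,0,-0.018,0],[0.2,0.025,0,-0.018,0],[0.2,0.028,0,-0.014,0],[0.2,0.028,0,-0.014,0],[0.2,0.03,0,-0.01,0],[0.2,0.03,0,-0.01,0],[0.2,0.031,0,-0.005,0],[0.2,0.031,0,-0.005,0],[0.2,0.031,0,0,0],[0.2,0.031,0,0,0],[0.2,0,0,0,0]]'
python3 -m jog '[[0.2,0.024,0,0,0],[0.2,0.024,0,0.003,0],[0.2,0.012,0,0.006,0],[0.2,0,0,0.006,0],[0.2,0,0,0,0]]'
python3 - <<'E'
from h import *
tilt('blue')
E
```

```text
time: 26.93
eef_pos: [0.5942, -0.1433, 0.1129]
tool_rot: [-0.072, -3.129, 0.014]
contact_force: [-0.8, 0.0, 1.7]
grip_width: 0.0601
grasp_force: 3.0
time: 27.35
eef_pos: [0.5809, -0.1429, 0.1091]
tool_rot: [-0.072, -3.13, 0.014]
contact_force: [0.7, -0.5, 0.8]
grip_width: 0.0599
grasp_force: 3.0
wrist blue 3332 tilt deg 91.5 normal [ 1.    -0.     0.026] pct [[-0.0025, -0.0255, -0.0021], [0.0001, 0.0011, 0.0266], [0.0013, 0.0277, 0.0941]]
```

```bash
python3 -m jog '[[0.2,0,0,-0.08,0],[0.2,0,0,-0.16,0],[0.2,0,0,-0.16,0],[0.2,0,0,-0.16,0],[0.2,0,0,-0.1,-0.0128],[0.2,0,0,0,0]]' 12
python3 - <<'E'
from h import *
tilt('blue'); plan([.4415,.238,.25],91.9)
E
```

```text
time: 27.9
eef_pos: [0.585, -0.1419, 0.2799]
tool_rot: [0.062, -3.138, 0.018]
contact_force: [0.0, -0.6, -1.5]
grip_width: 0.0598
grasp_force: 12.0
wrist blue 3325 tilt deg 91.5 normal [1.    0.001 0.027] pct [[-0.0027, -0.0256, -0.0022], [-0.0, 0.0011, 0.0253], [0.0011, 0.0277, 0.0938]]
 turn units 0.0004 rows>= 0.0 | now-axes shift [0.515  1.5387 0.0954] | after-turn shift [0.5196 1.5364 0.1073] len 0.406
```

```bash
python3 -m jog '[[0.2,0.052,0.154,0.009,0],[0.2,0.052,0.154,0.009,0],[0.2,0.052,0.154,0.009,0],[0.2,0.052,0.154,0.009,0],[0.2,0.052,0.154,0.009,0],[0.2,0.052,0.154,0.009,0],[0.2,0.052,0.154,0.009,0],[0.2,0.052,0.154,0.009,0],[0.2,0.052,0.154,0.009,0],[0.2,0.052,0.154,0.009,0],[0.2,0,0,0,0],[0.2,0,0,0,0]]'
python3 - <<'E'
from h import *
held(); plan([.4415,.238,.25],91.9)
E
```

```text
time: 28.95
eef_pos: [0.4376, 0.2402, 0.2484]
tool_rot: [0.059, -3.127, 0.015]
contact_force: [0.3, -0.6, -1.9]
grip_width: 0.06
grasp_force: 12.0
held side 290 tcp [0.4376 0.2402 0.2484]
 z 0.149 x range [0.4406 0.4544] end y 0.2692 x mid 0.4481
 z 0.161 x range [0.44   0.4572] end y 0.269 x mid 0.4469
 z 0.177 x range [0.4393 0.4566] end y 0.2691 x mid 0.4474
 z 0.193 x range [0.4398 0.4559] end y 0.2695 x mid 0.4467
 z 0.206 x range [0.439  0.4549] end y 0.2698 x mid 0.446
 z 0.217 x range [0.4395 0.455 ] end y 0.2701 x mid 0.447
 turn units 0.0005 rows>= 0.0 | now-axes shift [-0.0122 -0.0043 -0.0053] | after-turn shift [-0.0123 -0.0042 -0.0052] len 0.003
```

```bash
python3 -m jog '[[0.2,-0.008,-0.005,0.04,0],[0.2,0,0,0.06,0],[0.2,0,0,0.06,0],[0.2,0,0,0.06,0],[0.2,0,0,0.05,0],[0.2,0,0,0.05,0],[0.2,0,0,0.05,0],[0.2,0,0,0.05,0],[0.2,0,0,0.03,0],[0.2,0,0,0.02,0],[0.2,0,0,0,0]]'
python3 -m jog '[[0.2,0,0,0.01,0],[0.2,0,0,0.008,0],[0.2,0,0,0,0]]' 5
python3 - <<'E'
from h import *
tilt('blue')
E
```

```text
time: 29.92
eef_pos: [0.4399, 0.2355, 0.1314]
tool_rot: [0.052, -3.129, 0.015]
contact_force: [-0.5, -0.4, -1.2]
grip_width: 0.0599
grasp_force: 12.0
time: 30.17
eef_pos: [0.4402, 0.2364, 0.1281]
tool_rot: [0.054, -3.131, 0.013]
contact_force: [-0.1, 0.1, -1.6]
grip_width: 0.0599
grasp_force: 5.0
wrist blue 3088 tilt deg 91.2 normal [1.    0.001 0.021] pct [[-0.0016, -0.0261, -0.0024], [0.0002, 0.0004, 0.0211], [0.0012, 0.028, 0.0733]]
```

```bash
python3 -m jog '[[0.2,0,0,0.012,0],[0.2,0,0,0.01,0],[0.2,0,0,0.006,0],[0.2,0,0,0.006,0],[0.2,0,0,0,0],[0.2,0,0,0,0]]' 3
python3 - <<'E'
from h import *
tilt('blue')
E
```

```text
time: 30.72
eef_pos: [0.4399, 0.2364, 0.1195]
tool_rot: [0.054, -3.13, 0.014]
contact_force: [1.2, 0.6, -1.5]
grip_width: 0.0599
grasp_force: 3.0
wrist blue 3112 tilt deg 90.9 normal [1.    0.001 0.015] pct [[-0.0015, -0.026, -0.0039], [0.0001, 0.0011, 0.0171], [0.001, 0.0281, 0.063]]
```

```bash
python3 -m jog '[[0.2,0,0,0.004,0],[0.2,0,0,0,0],[0.6,0,0,0,0],[0.6,0,0,0,0],[0.6,0,0,0,0],[0.6,0,0,-0.06,0],[0.6,0,0,-0.12,0],[0.6,0,0,-0.16,0],[0.6,0,0,-0.16,0],[0.6,0,0,-0.12,0],[0.6,0,0,0,0]]'
python3 - <<'E'
from h import *
im=shot('side');X=world(im); cv2.imwrite('pics/c3.png',cv2.resize(im['pixels'][200:340,180:330],(600,560)))
for c,x0,y0 in (('red',.508,.238),('yellow',.599,.241),('blue',.449,.237)):
    m=(abs(X[...,0]-x0)<.016)&(abs(X[...,1]-y0)<.06)&(X[...,2]>.02)&(X[...,2]<.14);P=X[m]
    for a in (.07,.09,.12):
        Q=P[(P[:,2]>=a)&(P[:,2]<a+.02)]; q=np.percentile(Q,[3,97],axis=0); print(c,a,len(Q),'xmid',q[:,0].mean().round(4),q[:,0].round(4),'y end',q[1,1].round(4))
    print('zmax',np.percentile(P[:,2],98).round(4))
E
```

```text
time: 31.68
eef_pos: [0.4438, 0.2387, 0.2794]
tool_rot: [0.055, -3.139, 0.009]
contact_force: [0.0, 0.2, 0.2]
grip_width: 0.0726
grasp_force: 0.0
red 0.07 55 xmid 0.5061 [0.4989 0.5133] y end 0.2702
red 0.09 51 xmid 0.5064 [0.4991 0.5137] y end 0.2695
red 0.12 182 xmid 0.5076 [0.5002 0.5151] y end 0.2691
zmax 0.1272
yellow 0.07 73 xmid 0.5983 [0.5903 0.6064] y end 0.2735
yellow 0.09 77 xmid 0.5978 [0.5904 0.6052] y end 0.2729
yellow 0.12 186 xmid 0.5991 [0.5912 0.607 ] y end 0.2713
zmax 0.1273
blue 0.07 52 xmid 0.4513 [0.4422 0.4603] y end 0.2673
blue 0.09 65 xmid 0.4513 [0.4431 0.4594] y end 0.2674
blue 0.12 186 xmid 0.4511 [0.4434 0.4589] y end 0.2662
zmax 0.1272
```

View pics/c3.png

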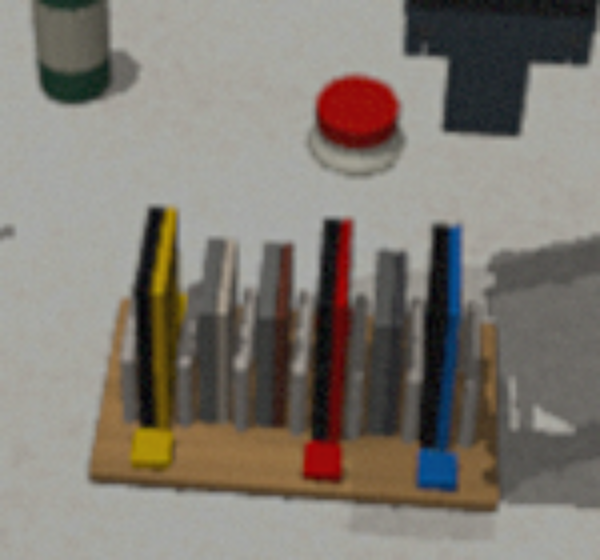

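```bash
python3 -c "
from cell import job
print(job.job_done())"
```

```text
the job is handed in; nothing more can be done
None
```

The red, yellow and blue palettes each stand upright, fully down and lid to the front, within about 3 mm of centre in their own slots, and I handed the job in at about 32 s. I didn't re-measure the other bench items at the end. While standing the red palette up, the last joint read -3.083 rad, right at its -3.08 limit, and I can't tell from the reading whether it passed it.

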